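# Hand-polish the machined knobs and set the magnifier over them

## Task

Give the new brass knobs their hand polish: put every knob into the blue bowl of white beads, take the rod from its stand and, with its tip down near the bottom of the bowl, stir knobs and beads round in at least six full circles some 5 cm across so that the beads get well shifted about, then stand the rod back in its stand. Then swing the magnifier round until its lens is centred over the bowl and tilt it down until the lens is level, ready for inspection. All knobs and beads must end up in the bowl, and the spool, tape, bottle and screwdriver must be left where they are.

Things in the scene. Friction and masses are not known exactly. Their poses are not given: they have to be found in the camera images.
- bowl: blue ceramic bowl, fixed to the bench; 168 mm across its rim, 70 mm high, walls 4 mm. Inside it is dished: a flat middle 74 mm across lying 5 mm above the underside, then sloping up at about 30 degrees to a radius of 60 mm at 18 mm height, then steeply to the rim, so that the beads roll back to the middle. Origin: centre of its underside; z up. Six white beads lie in it
- magnifier: bench magnifier, fixed: round dark base 100 mm across, 18 mm high, with an upright post 22 mm thick. Origin: centre of the underside of its base; its own -x axis is the direction in which its arm points when the swivel reads 0
- pivot (a point): the swivel axis (vertical) at the top of the magnifier's post, at the height of the arm, 190 mm above the underside of the base
- swivel (a joint): rad; turn of the magnifier's arm about the post, positive anticlockwise seen from above; 0 when the arm points along the magnifier's -x, so arm direction = magnifier yaw + pi + swivel. Range -2.0 to 0.8. Stays where it is left; about 1.1 N at the handle moves it
- tilt (a joint): rad; tilt of the lens head about a level hinge at the outer end of the arm, 90 mm from the swivel axis and at the height of the pivot; 0 = lens level, positive = outer edge and handle raised. Range -0.5 to 1.0. Stays where it is left; 2 to 3 N at the handle moves it
- lens (a point): centre of the magnifier's round clear lens in a white ring, 100 mm across, 14 mm thick; 60 mm from the tilt hinge, so 150 mm from the swivel axis when level; its z is square to the lens
- handle (a point): grip point on the orange handle of the lens head: a round bar 16 mm thick that sticks straight out from the lens ring, away from the post, in the plane of the lens; 50 mm long, of which this point is 20 mm from the outer end. It lies 138 mm from the tilt hinge (228 mm from the swivel axis when level). The point's x axis points along the bar back towards the lens
- rod_grip (a point): middle of the square red grip (16 x 16 mm, 60 mm long, sides along its own x and y) of the wooden stirring rod: rod round, 12 mm thick, 190 mm long over all, lower end rounded; this point is 160 mm above its lower end and 30 mm below its top; z along the rod, up. At the start it stands in its stand, perhaps leaning a few degrees
- rod_tip (a point): lower end of the stirring rod, on its axis; z along the rod, up
- stand: black block 60 x 60 mm, 70 mm high, fixed, with one upright round bore 20 mm wide and 62 mm deep, its mouth chamfered by 6 mm, in the middle of its top, in which the rod stands. Origin: centre of its underside
- knob0_mid (a point): centre (10 mm above its underside) of a brass control knob: upright round cylinder 22 mm across, 20 mm high, 20 to 33 g. Two to four of the four knobs are present, spread over the grey bench mat (2 mm thick) left and right of the bowl; None if absent
- knob1_mid (a point): centre (10 mm above its underside) of a brass control knob: upright round cylinder 22 mm across, 20 mm high, 20 to 33 g. Two to four of the four knobs are present, spread over the grey bench mat (2 mm thick) left and right of the bowl; None if absent
- knob2_mid (a point): centre (10 mm above its underside) of a brass control knob: upright round cylinder 22 mm across, 20 mm high, 20 to 33 g. Two to four of the four knobs are present, spread over the grey bench mat (2 mm thick) left and right of the bowl; None if absent
- knob3_mid (a point): centre (10 mm above its underside) of a brass control knob: upright round cylinder 22 mm across, 20 mm high, 20 to 33 g. Two to four of the four knobs are present, spread over the grey bench mat (2 mm thick) left and right of the bowl; None if absent
- bead0_center (a point): centre of one white ceramic polishing bead, a ball 20 mm across, 12 g, in the bowl
- bead1_center (a point): centre of one white ceramic polishing bead, a ball 20 mm across, 12 g, in the bowl
- bead2_center (a point): centre of one white ceramic polishing bead, a ball 20 mm across, 12 g, in the bowl
- bead3_center (a point): centre of one white ceramic polishing bead, a ball 20 mm across, 12 g, in the bowl
- bead4_center (a point): centre of one white ceramic polishing bead, a ball 20 mm across, 12 g, in the bowl
- bead5_center (a point): centre of one white ceramic polishing bead, a ball 20 mm across, 12 g, in the bowl
- spool_mid (a point): centre of a green wire spool, 60 mm across, 40 mm high; a bystander
- tape_mid (a point): centre of a blue roll of tape lying flat, 64 mm across, 18 mm high; a bystander
- flux_mid (a point): centre of a small bottle, 40 mm across, 90 mm high; a bystander
- driver_mid (a point): middle of a screwdriver lying on the mat; a bystander

How it is judged:
By the outcome, as a careful person would: the job done as asked, in the order asked, and still so for the second after the job is handed in, with the robot touching nothing.
Of knob0, knob1, knob2, knob3 only 2 to 4 are there at a start; the rules pass over those that are not, and their reading is None.
At some moment in a run one of knob0, knob1, knob2, knob3 may be knocked a few centimetres aside while the robot is not near it.
It also fails if it takes over 210 s, if anything falls off the work surface, if the arm or the gripper's body presses on something with over 40 N, if the wrist force passes 120 N, or if a joint passes its speed limit or range.

## Robot

A 6-joint arm with a two-finger parallel gripper is mounted at the origin on the work surface. World frame = base frame: x ahead of the robot, y to its left, z up, the work surface at z = 0. Lengths are in m, angles in rad, forces in N, time in s.
With the tool pointing down it reaches from about 0.425 to 0.925 m from the base axis. Payload 12.5 kg.
Tool frame: the origin (TCP) lies midway between the tips of the shut fingers; the grasp point (between the pads) lies 19 mm behind it (bot.grip_depth is the distance from the TCP to the grasp point, in m); z points along the fingers, y is the line along which they close (so a half turn about z gives the same grasp; the last joint's range is limited). The gripper opens to 85 mm and grips with 20 to 120 N. Pads are 22 mm wide; open, the fingers measure 114 mm over their backs; the gripper's body (76 mm by 85 mm) begins 54 mm behind the grasp point. The pads swing forward as they close: fully open they stand 13 mm farther back than shut.
Start: joints at [1.241, 0.491, 1.559, -0, 1.092, -0.106], TCP at [0.139, 0.609, 0.231] pointing down, gripper open.
Joint ranges: [-3.1, 3.1], [-0.84, 2.19], [0.05, 2.79], [-1.13, 4.28], [0.06, 2.93], [-2.69, 2.69]. Speed limits (rad/s): [2.22, 2.22, 2.79, 3.14, 3.14, 3.14].

## Interface

Orientations are given as a rotation vector (axis times angle).
In Python, from bench import bot, eyes gives the robot as it stands. The module is installed in compiled form; this text tells all that it offers.
- The arm moves only by the shell command python3 -m handwheel 'ROWS'. ROWS is JSON, a list that holds one entry, the list of rows, each a list of 5 numbers: the opening, from 0 (shut) to 1 (fully open), then the shift along the tool's x, y, z as a fraction of full scale, then the turn about the tool's z as a fraction of full scale. A call has 1 to 12 rows; each row is the pose to reach, as a shift and turn from the pose commanded when the call began, along the tool's axes at that moment; what a row does not reach only later rows make up. Full scale, the value 1, is 0.8 m for a shift and 120 degrees for a turn. A row lasts 1/8 s, in which the tool goes at most 62.5 mm and 10.7 degrees, less where a joint would pass 70% of its speed; a pose out of reach is approached as far as the arm can. A call with a number of a shift or a turn outside -1 to 1 is refused whole. A call with a gripper value outside its range is refused whole. The fingers move at their own pace and stop on an object; the grip force is fixed at half the most. Time passes only in rows, so rows that repeat a pose let the fingers close. It gives the time, the measured TCP pose, the force, the opening and the grip force at its end, in the units of the state.
- bot.state(): the state, without advancing time (a new reading comes with each control period).
- eyes.capture(name): name is "scene" or "top" or "wrist"; returns a dict with "frame" (384x512x3 uint8, red, green, blue), "range_z" (384x512 float32, m along the optical axis (not along the pixel's ray), 0 where there is no reading), "vertical_fov" (degrees; the focal length in pixels is half the picture's height over the tangent of half this angle, whatever the lens; pixels are square), "cx", "cy" (the principal point, pixels), "k1" (the pictures are not rectified: a ray, as slopes to the right and down, at radius r is drawn at 1 + k1 r^2 times it, then the intrinsics apply), "R" (3x3) and "t" (3): a world point X has camera coordinates R X + t; the wrist camera has in their place "tool_from_camera" (4x4, takes a point from camera to tool coordinates, whose origin is the TCP and whose axes are the flange's). Camera axes: x right, y down, z forward; pixel columns grow to the right and rows downward; lengths in m; the calibration is good to about 2 mm. A picture is of the moment at which its call begins: read the wrist's pose just before it.
- bot.job_done(): hands the job in; it is judged then, once.
The state is a dict: "time_s": time; "joint_pos": joint angles; "qd": joint speeds; "joint_efforts": joint torques, N m; "tool_pos": TCP position; "tcp_rot": TCP orientation; "force": force on the tool from outside, world axes, zero at the start; "torque": the same for the moment, N m; "grip_width": opening from 0.0 (shut) to 1.0 (fully open); "finger_force": force on a finger pad.
Only numpy, scipy, OpenCV 4.12 (cv2) and the standard library are available. Lean on these libraries where they do the work, as an engineer would, in place of code of your own. Each camera call takes 0.05 s, during which the arm holds its last target. There are 200 camera calls.

## Working session

There is one attempt and no reset: what is moved stays moved. The work goes in short steps, Python scripts to look and compute and a shell command to move; the robot and the scene stay as the last step left them, time stands still between calls to the robot, and variables do not carry over. Pictures are saved under pics/ and viewed, at most 14 in all, crops included, and the job is handed in when it is done.

```bash
mkdir -p pics; cat > h.py <<'E'
import numpy as np, cv2
from bench import bot, eyes
from scipy.spatial.transform import Rotation as Rn
def cap(n):
    s=bot.state(); c=eyes.capture(n); h=c["frame"].shape[0]
    c["f"]=h/2/np.tan(np.radians(c["vertical_fov"])/2)
    if n=="wrist":
        T=np.eye(4);T[:3,:3]=Rn.from_rotvec(s["tcp_rot"]).as_matrix();T[:3,3]=s["tool_pos"]
        M=T@np.array(c["tool_from_camera"])
    else:
        M=np.eye(4);R=np.array(c["R"]);M[:3,:3]=R.T;M[:3,3]=-R.T@np.array(c["t"])
    c["M"]=M
    return c
def rays(c,uv):
    uv=np.atleast_2d(np.array(uv,float))
    K=np.array([[c["f"],0,c["cx"]],[0,c["f"],c["cy"]],[0,0,1]])
    # forward model: d = s*(1+k1 s^2)
    d=(uv-[c["cx"],c["cy"]])/c["f"]; s=d.copy()
    for _ in range(30): s=d/(1+c["k1"]*(s**2).sum(1,keepdims=True))
    return np.c_[s,np.ones(len(s))]
def onz(c,uv,z):
    D=rays(c,uv)@c["M"][:3,:3].T; o=c["M"][:3,3]
    return o+D*((z-o[2])/D[:,2])[:,None]
def cloud(c):
    h,w=c["range_z"].shape; u,v=np.meshgrid(np.arange(w),np.arange(h))
    D=rays(c,np.c_[u.ravel(),v.ravel()])*c["range_z"].reshape(-1,1)
    return (D@c["M"][:3,:3].T+c["M"][:3,3]).reshape(h,w,3)
def save(c,name): cv2.imwrite("pics/"+name,cv2.resize(c["frame"][...,::-1],(800,600),interpolation=cv2.INTER_CUBIC))
def tool(p):
    "shift fractions that bring TCP to p"
    s=bot.state(); R=Rn.from_rotvec(s["tcp_rot"]).as_matrix()
    return np.round(R.T@(np.array(p)-s["tool_pos"])/0.8,4)
E
python3 - <<'E'
from h import *
for n in("scene","top"):
    c=cap(n); save(c,n+"0.png"); print(n,c["f"],c["k1"],c["M"].round(3).tolist())
s=bot.state();print(s, Rn.from_rotvec(s["tcp_rot"]).as_matrix().round(3).tolist())
E
```

```text
scene 358.8276337017022 -0.05837138503448992 [[0.796, 0.494, -0.35, 0.935], [0.605, -0.655, 0.453, -0.391], [-0.006, -0.572, -0.82, 0.856], [0.0, 0.0, 0.0, 1.0]]
top 495.8053280789744 -0.20823094029856093 [[0.022, -0.98, 0.195, 0.344], [-1.0, -0.023, -0.001, 0.002], [0.005, -0.195, -0.981, 1.564], [0.0, 0.0, 0.0, 1.0]]
{'time_s': 0.1, 'joint_pos': array([ 1.24134833e+00,  4.91471619e-01,  1.55938417e+00,  2.28137132e-05,
        1.09171676e+00, -1.05585826e-01]), 'qd': array([-0.0011859 , -0.00099668, -0.0032946 , -0.00114969,  0.00044848,
        0.00123804]), 'joint_efforts': array([ 3.01856802e-03, -6.19453597e+01, -2.62028217e+01, -8.26662404e-05,
        2.86970957e-03, -3.62675564e-06]), 'tool_pos': array([0.13864696, 0.60922162, 0.23080486]), 'tcp_rot': array([-3.50898629e-01, -3.12170138e+00,  1.49598727e-03]), 'force': array([-0.48676371, -0.26521767,  0.36200827]), 'torque': array([-0.06467155, -0.05368698,  0.02798816]), 'finger_force': 0.0, 'grip_width': 1.003239633238882} [[-0.975, 0.222, -0.0], [0.222, 0.975, -0.001], [0.0, -0.001, -1.0]]
```

View pics/top0.png

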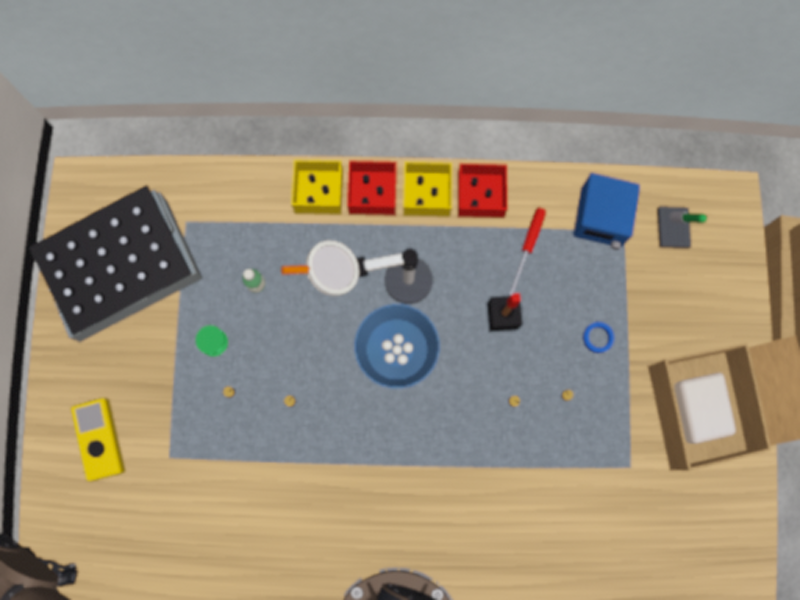

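View pics/scene0.png

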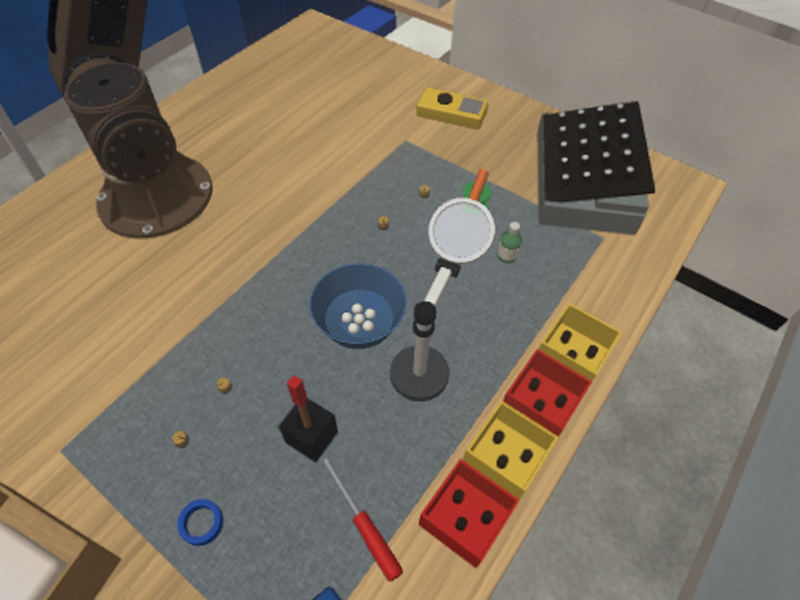

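The top view shows four knobs at about (228,392), (289,400), (515,400) and (568,395), the bowl at (397,345), the stand at (505,313), the lens at (333,267) and the orange handle at (295,269). The scene view agrees.

```bash
cat > m.py <<'E'
from h import *
def blobs(c,lo,hi,amin=8):
    hsv=cv2.cvtColor(c["frame"],cv2.COLOR_RGB2HSV); m=cv2.inRange(hsv,lo,hi)
    n,l,st,ce=cv2.connectedComponentsWithStats(m)
    return [(st[i,4],ce[i],l==i) for i in range(1,n) if st[i,4]>=amin]
if __name__=="__main__":
    c=cap("top"); P=cloud(c)
    def roi(uv): return 110<uv[0]<405 and 142<uv[1]<300
    for a,u,m in blobs(c,(12,90,60),(30,255,255)):
        if roi(u): print("yel/orange",a,u.round(1),onz(c,u,.02).round(3), np.median(P[m],0).round(3))
    for a,u,m in blobs(c,(5,150,100),(14,255,255)):
        if roi(u): print("orange",a,u.round(1),np.median(P[m],0).round(3),P[m].min(0).round(3),P[m].max(0).round(3))
    for a,u,m in blobs(c,(100,80,40),(115,255,255),60):
        if roi(u):
            hull=cv2.minEnclosingCircle(np.argwhere(m)[:,::-1].astype(np.float32)); print("blue",a,u.round(1),hull,onz(c,hull[0],.07).round(3))
    for a,u,m in blobs(c,(0,120,80),(4,255,255)):
        if roi(u): print("red",a,u.round(1),np.median(P[m],0).round(3))
    for a,u,m in blobs(c,(0,0,170),(180,40,255)):
        if roi(u): print("white",a,u.round(1),np.median(P[m],0).round(3))
    for a,u,m in blobs(c,(0,0,0),(180,255,45),40):
        if roi(u): print("black",a,u.round(1),np.median(P[m],0).round(3), np.percentile(P[m],[5,95],0).round(3).tolist())
    for lab,v in(("mat",(200,260)),("lens",(171,213)),("bowlbead",(223,254)),("base",(271,265)[::-1] if 0 else (261,185))): print(lab,P[v[1],v[0]].round(3))
E
python3 m.py
```

```text
yel/orange 75916 [272.3 266.6] [[ 0.429 -0.051  0.02 ]] [ 0.317 -0.073  0.   ]
yel/orange 73 [189.1 172.2] [[0.725 0.222 0.02 ]] [0.663 0.186 0.266]
yel/orange 9 [323.4 199.3] [[ 0.646 -0.21   0.02 ]] [ 0.635 -0.202  0.071]
yel/orange 35 [146.1 250.5] [[0.469 0.346 0.02 ]] [0.47  0.346 0.021]
yel/orange 34 [362.7 252.4] [[ 0.478 -0.335  0.02 ]] [ 0.479 -0.334  0.021]
yel/orange 35 [185.  256.2] [[0.455 0.222 0.02 ]] [0.455 0.222 0.021]
yel/orange 33 [328.6 256.4] [[ 0.464 -0.227  0.02 ]] [ 0.463 -0.225  0.021]
orange 21 [186.9 173.4] [0.659 0.195 0.274] [0.655 0.169 0.254] [0.665 0.207 0.28 ]
orange 11 [191.  170.1] [0.672 0.183 0.261] [0.669 0.169 0.255] [0.673 0.195 0.268]
blue 2021 [253.6 220.8] ((253.62164306640625, 220.94622802734375), 27.299711227416992) [[0.564 0.01  0.07 ]]
blue 220 [382.8 215.4] ((382.8358154296875, 215.4626922607422), 10.279871940612793) [[ 0.589 -0.39   0.07 ]]
red 159 [341.5 146.7] [ 0.82  -0.27   0.025]
red 50 [328.2 192.3] [ 0.634 -0.202  0.196]
white 898 [212.7 170.9] [0.679 0.127 0.225]
white 160 [245.2 167.2] [0.699 0.037 0.198]
white 32 [158.7 175. ] [0.696 0.306 0.092]
white 190 [254.  223.5] [0.564 0.008 0.024]
black 65 [262.1 165.6] [ 0.705 -0.011  0.2  ] [[0.695, -0.019, 0.169], [0.717, -0.002, 0.204]]
black 282 [321.2 202. ] [ 0.624 -0.193  0.07 ] [[0.609, -0.227, 0.031], [0.658, -0.176, 0.078]]
mat [0.446 0.176 0.001]
lens [0.593 0.276 0.001]
bowlbead [0.466 0.104 0.002]
base [ 0.687 -0.011  0.021]
```

```bash
python3 - <<'E'
from h import *
c=cap("top");P=cloud(c)
def circ(p):
    A=np.c_[2*p[:,:2],np.ones(len(p))];s=np.linalg.lstsq(A,(p[:,:2]**2).sum(1),rcond=None)[0];return s[:2],np.sqrt(s[2]+s[0]**2+s[1]**2)
d=np.hypot(P[...,0]-.564,P[...,1]-.008)
p=P[(d<.1)&(P[...,2]>.064)&(P[...,2]<.075)];print("rim",len(p),circ(p))
d=np.hypot(P[...,0]-.69,P[...,1]+.012)
p=P[(d<.07)&(P[...,2]>.014)&(P[...,2]<.024)];print("base",len(p),circ(p),p.mean(0))
p=P[(d<.03)&(P[...,2]>.15)];print("post",len(p),p.mean(0),p.min(0),p.max(0))
d=np.hypot(P[...,0]-.624,P[...,1]+.195)
p=P[(d<.05)&(P[...,2]>.062)&(P[...,2]<.078)];print("stand",p.min(0),p.max(0),cv2.minAreaRect((p[:,:2]*1000).astype(np.float32)))
print(tool([.469,.346,.15]))
s=cap("scene");Q=cloud(s)
hsv=cv2.cvtColor(s["frame"],cv2.COLOR_RGB2HSV);m=cv2.inRange(hsv,(4,150,100),(14,255,255))>0
m&=(Q[...,2]>.1);q=Q[m];print("handle",len(q),q.mean(0),np.percentile(q,[3,97],0))
E
```

```text
rim 321 (array([0.56509984, 0.00940638]), np.float64(0.07983029334213275))
base 491 (array([ 0.6973313 , -0.01152099]), np.float64(0.036130397553681595)) [ 0.69769589 -0.0117941   0.01938507]
post 150 [ 0.70301013 -0.00784598  0.19164598] [ 0.69239101 -0.02616547  0.15074669] [0.71954551 0.01748837 0.2085062 ]
stand [ 0.60776475 -0.23399109  0.06259103] [ 0.66492298 -0.17370667  0.07778709] ((637.856201171875, -204.36184692382812), (57.738040924072266, 58.57533645629883), 5.093557357788086)
[-0.4757 -0.2292  0.1013]
handle 118 [0.6679391  0.18273129 0.272191  ] [[0.65669243 0.16901475 0.2549181 ]
 [0.67381496 0.20641818 0.27882128]]
```

```bash
python3 -m handwheel '[[[0.55,-0.476,-0.229,0.1,0],[0.55,-0.476,-0.229,0.1,0],[0.55,-0.476,-0.229,0.1,0],[0.55,-0.476,-0.229,0.1,0],[0.55,-0.476,-0.229,0.1,0],[0.55,-0.476,-0.229,0.1,0],[0.55,-0.476,-0.229,0.1,0],[0.55,-0.476,-0.229,0.1,0],[0.55,-0.476,-0.229,0.1,0],[0.55,-0.476,-0.229,0.1,0]]]'
cat > k.py <<'E'
from m import *
import sys
c=cap("wrist");P=cloud(c)
if len(sys.argv)>1: save(c,sys.argv[1])
for a,u,m in blobs(c,(12,90,60),(32,255,255),150):
    p=P[m]; 
    if np.median(p[:,2])<.015 or np.median(p[:,2])>.03: continue
    t=p[p[:,2]>.018]; x=[*(np.percentile(t,2,0)+np.percentile(t,98,0))[:2]/2,.006]
    print(a,u.round(0),t.mean(0).round(4),"go",tool(x))
s=bot.state();print(s["tool_pos"].round(4),s["grip_width"],s["joint_pos"].round(2),s["time_s"])
E
python3 k.py w1.png
```

```text
time_s: 1.5
tool_pos: [0.4685, 0.3471, 0.1516]
tcp_rot: [0.349, 3.122, 0.0]
force: [-0.1, 0.3, -0.4]
grip_width: 0.549
finger_force: 0.0
385 [258. 185.] [0.4687 0.3484 0.0217] go [-0.0002  0.0016  0.1821]
443 [136. 198.] [0.4544 0.2248 0.0216] go [-0.0171 -0.1541  0.182 ]
[0.4685 0.3472 0.1516] 0.5507125953360029 [ 0.52  0.52  1.75  0.    0.87 -0.82] 1.55
```

View pics/w1.png

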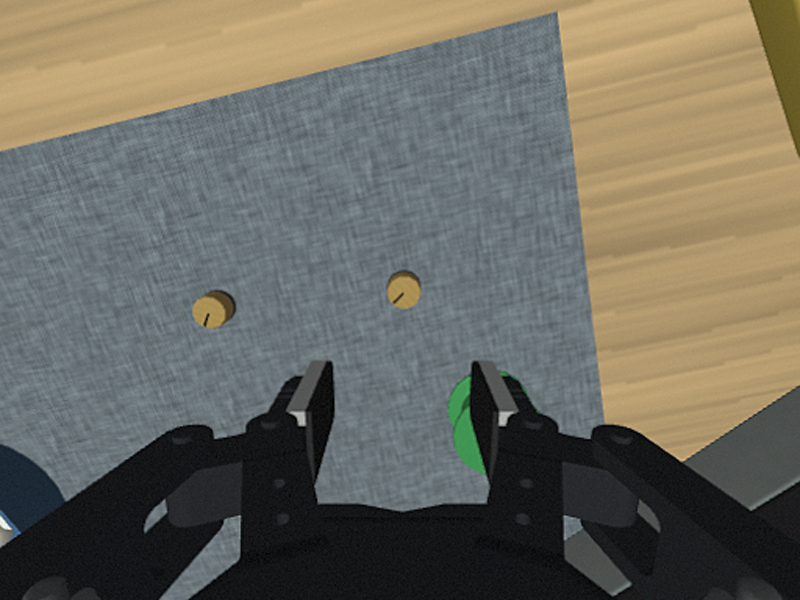

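The picture shows the two left knobs at (404,290) and (212,310), with the first one centred between the fingers.

```bash
python3 -m handwheel '[[[0.55,0,0.0016,0.06,0],[0.55,0,0.0016,0.12,0],[0.55,0,0.0016,0.16,0],[0.55,0,0.0016,0.182,0],[0.55,0,0.0016,0.182,0],[0.55,0,0.0016,0.182,0],[0,0,0.0016,0.182,0],[0,0,0.0016,0.182,0],[0,0,0.0016,0.182,0],[0,0,0.0016,0.182,0],[0,0,0.0016,0.182,0],[0,0,0.0016,0.182,0]]]'
python3 -m handwheel '[[[0,0,0,-0.05,0],[0,0,0,-0.1,0],[0,0,0,-0.16,0],[0,0,0,-0.16,0],[0,0,0,-0.16,0]]]'
python3 -c "
from h import *
print(tool([.565,.009,.05]),tool([.565,.009,.13]))"
```

```text
time_s: 3.05
tool_pos: [0.47, 0.3478, 0.007]
tcp_rot: [0.351, 3.121, 0.002]
force: [-1.2, -0.7, 7.3]
grip_width: 0.23
finger_force: 58.4
time_s: 3.68
tool_pos: [0.4694, 0.3474, 0.1337]
tcp_rot: [0.351, 3.122, 0.0]
force: [0.5, -0.1, 0.2]
grip_width: 0.225
finger_force: 58.8
[-0.2104 -0.3859  0.1045] [-0.2104 -0.3859  0.0045]
```

```bash
python3 -m handwheel '[[[0,-0.186,-0.38,0.0,0],[0,-0.186,-0.38,0.0,0],[0,-0.186,-0.38,0.0,0],[0,-0.186,-0.38,0.0,0],[0,-0.186,-0.38,0,0],[0,-0.186,-0.38,0,0],[0,-0.186,-0.38,0,0],[0,-0.186,-0.38,0.05,0],[0,-0.186,-0.38,0.1,0],[0,-0.186,-0.38,0.1,0],[0,-0.186,-0.38,0.1,0]]]'
python3 -m handwheel '[[[0.5,0,0,0,0],[0.5,0,0,0,0],[0.5,0,0,0,0],[0.5,0,0,0,0],[0.5,0,0,-0.06,0],[0.5,0,0,-0.12,0],[0.5,0,0,-0.12,0]]]'
python3 -c "
from h import *
print(tool([.4544,.2248,.15]))"
```

```text
time_s: 5.05
tool_pos: [0.5474, 0.0188, 0.0544]
tcp_rot: [0.35, 3.122, 0.0]
force: [-0.4, -0.2, -0.3]
grip_width: 0.227
finger_force: 58.9
time_s: 5.92
tool_pos: [0.5486, 0.018, 0.1529]
tcp_rot: [0.35, 3.116, 0.0]
force: [-0.7, 0.3, -0.3]
grip_width: 0.499
finger_force: 0.0
[0.1722 0.2259 0.0028]
```

```bash
python3 -m handwheel '[[[0.55,0.172,0.226,0,0],[0.55,0.172,0.226,0,0],[0.55,0.172,0.226,0,0],[0.55,0.172,0.226,0,0],[0.55,0.172,0.226,0,0],[0.55,0.172,0.226,0,0],[0.55,0.172,0.226,0,0]]]'; python3 k.py
```

```text
time_s: 6.8
tool_pos: [0.4536, 0.224, 0.1494]
tcp_rot: [-0.353, -3.121, 0.0]
force: [-0.6, -0.5, 0.8]
grip_width: 0.555
finger_force: 0.0
395 [257. 187.] [0.454  0.2236 0.0224] go [-0.0012 -0.0004  0.1793]
[0.4536 0.224  0.1495] 0.548547789941441 [ 0.33  0.43  1.94  0.    0.77 -1.02] 6.85
```

```bash
python3 -m handwheel '[[[0.55,0,0,0.06,0],[0.55,0,0,0.12,0],[0.55,-0.001,0,0.16,0],[0.55,-0.001,0,0.179,0],[0.55,-0.001,0,0.179,0],[0.55,-0.001,0,0.179,0],[0,-0.001,0,0.179,0],[0,-0.001,0,0.179,0],[0,-0.001,0,0.179,0],[0,-0.001,0,0.179,0],[0,-0.001,0,0.179,0],[0,-0.001,0,0.179,0]]]'
python3 -m handwheel '[[[0,0,0,-0.05,0],[0,0,0,-0.1,0],[0,0,0,-0.16,0],[0,0,0,-0.16,0],[0,0,0,-0.16,0]]]'
python3 -c "
from h import *
print(tool([.58,.015,.05]))"
```

```text
time_s: 8.35
tool_pos: [0.4544, 0.2249, 0.0077]
tcp_rot: [0.35, 3.12, 0.001]
force: [-0.3, -0.6, 9.6]
grip_width: 0.228
finger_force: 58.3
time_s: 8.98
tool_pos: [0.4537, 0.2247, 0.1345]
tcp_rot: [0.351, 3.122, 0.0]
force: [0.0, 0.6, -0.5]
grip_width: 0.227
finger_force: 58.9
[-0.2121 -0.2206  0.1056]
```

```bash
python3 -m handwheel '[[[0,-0.212,-0.22,0.0,0],[0,-0.212,-0.22,0.0,0],[0,-0.212,-0.22,0.0,0],[0,-0.212,-0.22,0.0,0],[0,-0.212,-0.22,0,0],[0,-0.212,-0.22,0.05,0],[0,-0.212,-0.22,0.1,0],[0,-0.212,-0.22,0.1,0],[0,-0.212,-0.22,0.1,0]]]'
python3 -m handwheel '[[[0.5,0,0,0,0],[0.5,0,0,0,0],[0.5,0,0,0,0],[0.5,0,0,0,0],[0.5,0,0,-0.06,0],[0.5,0,0,-0.12,0],[0.5,0,0,-0.12,0]]]'
python3 -c "
from h import *
print(tool([.464,-.226,.15]))"
```

```text
time_s: 10.1
tool_pos: [0.5804, 0.016, 0.0551]
tcp_rot: [0.35, 3.122, 0.0]
force: [-0.0, -0.6, 0.3]
grip_width: 0.229
finger_force: 58.9
time_s: 10.98
tool_pos: [0.5817, 0.0154, 0.1539]
tcp_rot: [0.35, 3.116, 0.0]
force: [0.6, -0.1, -0.8]
grip_width: 0.499
finger_force: 0.0
[ 0.0765 -0.3269  0.0041]
```

```bash
python3 -m handwheel '[[[0.55,0.077,-0.327,0,0],[0.55,0.077,-0.327,0,0],[0.55,0.077,-0.327,0,0],[0.55,0.077,-0.327,0,0],[0.55,0.077,-0.327,0,0],[0.55,0.077,-0.327,0,0],[0.55,0.077,-0.327,0,0],[0.55,0.077,-0.327,0,0]]]'; python3 k.py
```

```text
time_s: 11.98
tool_pos: [0.4627, -0.2247, 0.1503]
tcp_rot: [-0.348, -3.122, -0.0]
force: [0.6, 0.7, -0.9]
grip_width: 0.547
finger_force: 0.0
390 [255. 187.] [ 0.4637 -0.2272  0.0217] go [-0.0023 -0.0027  0.1805]
464 [496. 208.] [0.5353 0.0017 0.0248] go [-0.0267  0.2977  0.1805]
416 [156. 222.] [ 0.4772 -0.3344  0.0216] go [-0.0484 -0.1299  0.1804]
[ 0.4627 -0.2248  0.1504] 0.5523895905606313 [-0.58  0.44  1.92  0.    0.78 -1.93] 12.025
```

```bash
python3 -m handwheel '[[[0.55,-0.002,-0.0027,0.06,0],[0.55,-0.002,-0.0027,0.12,0],[0.55,-0.002,-0.0027,0.16,0],[0.55,-0.002,-0.0027,0.178,0],[0.55,-0.002,-0.0027,0.178,0],[0.55,-0.002,-0.0027,0.178,0],[0,-0.002,-0.0027,0.178,0],[0,-0.002,-0.0027,0.178,0],[0,-0.002,-0.0027,0.178,0],[0,-0.002,-0.0027,0.178,0],[0,-0.002,-0.0027,0.178,0],[0,-0.002,-0.0027,0.178,0]]]'
python3 -m handwheel '[[[0,0,0,-0.05,0],[0,0,0,-0.1,0],[0,0,0,-0.16,0],[0,0,0,-0.16,0],[0,0,0,-0.16,0]]]'
python3 -c "
from h import *
print(tool([.575,-.01,.05]))"
```

```text
time_s: 13.52
tool_pos: [0.4637, -0.2286, 0.0093]
tcp_rot: [0.351, 3.12, -0.001]
force: [-0.4, 0.9, 10.1]
grip_width: 0.227
finger_force: 58.3
time_s: 14.15
tool_pos: [0.463, -0.2282, 0.136]
tcp_rot: [0.351, 3.122, -0.0]
force: [0.2, -0.2, -0.5]
grip_width: 0.223
finger_force: 58.8
[-0.0759  0.2971  0.1076]
```

```bash
python3 -m handwheel '[[[0,-0.076,0.297,0.0,0],[0,-0.076,0.297,0.0,0],[0,-0.076,0.297,0.0,0],[0,-0.076,0.297,0.0,0],[0,-0.076,0.297,0,0],[0,-0.076,0.297,0,0],[0,-0.076,0.297,0.05,0],[0,-0.076,0.297,0.1,0],[0,-0.076,0.297,0.1,0],[0,-0.076,0.297,0.1,0]]]'
python3 -m handwheel '[[[0.45,0,0,0,0],[0.45,0,0,0,0],[0.45,0,0,0,0],[0.45,0,0,0,0],[0.5,0,0,-0.06,0],[0.5,0,0,-0.12,0],[0.5,0,0,-0.12,0]]]'
python3 -c "
from h import *
print(tool([.476,-.3335,.15]))"
```

```text
time_s: 15.4
tool_pos: [0.5755, -0.0111, 0.0571]
tcp_rot: [0.353, 3.121, 0.0]
force: [-0.2, 0.0, 0.4]
grip_width: 0.219
finger_force: 58.9
time_s: 16.27
tool_pos: [0.5766, -0.0103, 0.1554]
tcp_rot: [0.35, 3.116, -0.0]
force: [0.4, 0.2, -0.6]
grip_width: 0.499
finger_force: 0.0
[ 0.0331 -0.4219  0.0063]
```

```bash
python3 -m handwheel '[[[0.55,0.07,-0.3,0,0],[0.55,0.07,-0.3,0,0],[0.55,0.07,-0.3,0,0],[0.55,0.07,-0.3,0,0],[0.55,0.033,-0.422,0,0],[0.55,0.033,-0.422,0,0],[0.55,0.033,-0.422,0,0],[0.55,0.033,-0.422,0,0],[0.55,0.033,-0.422,0,0],[0.55,0.033,-0.422,0,0],[0.55,0.033,-0.422,0,0]]]'; python3 k.py
```

```text
time_s: 17.65
tool_pos: [0.4748, -0.333, 0.1522]
tcp_rot: [0.35, 3.122, -0.0]
force: [-0.8, -0.2, 0.0]
grip_width: 0.551
finger_force: 0.0
382 [255. 188.] [ 0.4766 -0.3355  0.0233] go [-0.0038 -0.0019  0.1827]
[ 0.4747 -0.3331  0.1522] 0.5512027792559474 [-0.73  0.52  1.76  0.    0.87 -2.07] 17.7
```

```bash
python3 -m handwheel '[[[0.55,-0.003,-0.002,0.06,0],[0.55,-0.003,-0.002,0.12,0],[0.55,-0.003,-0.002,0.16,0],[0.55,-0.003,-0.002,0.179,0],[0.55,-0.003,-0.002,0.179,0],[0.55,-0.003,-0.002,0.179,0],[0,-0.003,-0.002,0.179,0],[0,-0.003,-0.002,0.179,0],[0,-0.003,-0.002,0.179,0],[0,-0.003,-0.002,0.179,0],[0,-0.003,-0.002,0.179,0],[0,-0.003,-0.002,0.179,0]]]'
python3 -m handwheel '[[[0,0,0,-0.05,0],[0,0,0,-0.1,0],[0,0,0,-0.16,0],[0,0,0,-0.16,0],[0,0,0,-0.16,0]]]'
python3 -c "
from h import *
print(tool([.56,.03,.05]))"
```

```text
time_s: 19.2
tool_pos: [0.477, -0.3359, 0.0102]
tcp_rot: [0.351, 3.12, -0.002]
force: [-0.8, -0.0, 7.9]
grip_width: 0.224
finger_force: 58.4
time_s: 19.82
tool_pos: [0.4764, -0.3354, 0.1368]
tcp_rot: [0.351, 3.122, -0.0]
force: [-0.4, -0.7, -0.4]
grip_width: 0.226
finger_force: 58.7
[-0.0006  0.4686  0.1085]
```

```bash
python3 -m handwheel '[[[0,0,0.465,0.0,0],[0,0,0.465,0.0,0],[0,0,0.465,0.0,0],[0,0,0.465,0.0,0],[0,0,0.465,0,0],[0,0,0.465,0,0],[0,0,0.465,0,0],[0,0,0.465,0,0],[0,0,0.465,0.05,0],[0,0,0.465,0.1,0],[0,0,0.465,0.1,0],[0,0,0.465,0.1,0]]]'
python3 -m handwheel '[[[0.4,0,0,0,0],[0.4,0,0,0,0],[0.4,0,0,0,0],[0.4,0,0,0,0],[0.5,0,0,-0.06,0],[0.5,0,0,-0.12,0],[0.5,0,0,-0.2,0],[0.5,0,0,-0.25,0],[0.5,0,0,-0.25,0]]]'
python3 -c "
from h import *
print(tool([.632,-.203,.25]))"
```

```text
time_s: 21.32
tool_pos: [0.5595, 0.0262, 0.0578]
tcp_rot: [0.353, 3.121, 0.0]
force: [0.1, 0.1, -0.7]
grip_width: 0.22
finger_force: 58.9
time_s: 22.45
tool_pos: [0.56, 0.0272, 0.2601]
tcp_rot: [0.35, 3.116, 0.001]
force: [-0.9, 0.4, -0.4]
grip_width: 0.503
finger_force: 0.0
[-0.1515 -0.2606  0.0132]
```

```bash
python3 -m handwheel '[[[0.7,-0.15,-0.26,-0.06,0],[0.7,-0.15,-0.26,-0.06,0],[0.7,-0.15,-0.26,-0.06,0],[0.7,-0.15,-0.26,-0.06,0],[0.7,-0.15,-0.26,-0.06,0],[0.7,-0.15,-0.26,-0.06,0],[0.7,-0.15,-0.26,-0.06,0],[0.7,-0.15,-0.26,-0.06,0]]]'
cat > r.py <<'E'
from m import *
import sys
c=cap("wrist");P=cloud(c);save(c,sys.argv[1])
for lo,hi in(((0,120,60),(6,255,255)),((170,120,60),(180,255,255))):
  for a,u,m in blobs(c,lo,hi,60):
    p=P[m]; print("red",a,u.round(0),p.min(0).round(3),p.max(0).round(3))
    zm=np.percentile(p[:,2],95); t=p[p[:,2]>zm-.006]
    print(" top",len(t),cv2.minAreaRect((t[:,:2]*1000).astype(np.float32)),zm)
print(bot.state()["tool_pos"].round(4),bot.state()["joint_pos"].round(2))
d=np.hypot(P[...,0]-.638,P[...,1]+.204);p=P[(d<.055)&(P[...,2]>.064)&(P[...,2]<.075)]
if len(p)>20:print("stand",len(p),p.min(0),p.max(0),cv2.minAreaRect((p[:,:2]*1000).astype(np.float32)))
t=cap("top");hsv=cv2.cvtColor(t["frame"],cv2.COLOR_RGB2HSV)
for a,u,m in blobs(t,(12,90,60),(32,255,255)):
    q=onz(t,u,.02)[0]
    if a<2000 and q[0]>.38 and abs(q[1])<.45:print("yel",a,q)
for a,u,m in blobs(t,(0,0,170),(180,40,255),5):
    q=onz(t,u,.02)[0]
    if np.hypot(q[0]-.565,q[1]-.009)<.1: print("white",a,q)
x=t["frame"][190:260,215:295];cv2.imwrite("pics/bowl_"+sys.argv[1],cv2.resize(x[...,::-1],(640,560),interpolation=cv2.INTER_CUBIC))
E
python3 r.py w2.png
```

```text
time_s: 23.45
tool_pos: [0.6299, -0.2012, 0.3048]
tcp_rot: [-0.349, -3.122, -0.0]
force: [-0.6, -0.3, -0.6]
grip_width: 0.705
finger_force: 0.0
red 490 [256. 195.] [ 0.63  -0.212  0.066] [ 0.666 -0.196  0.2  ]
 top 281 ((637.546630859375, -203.92234802246094), (14.79951000213623, 15.546284675598145), 4.740902423858643) 0.19965284925608295
red 3601 [464. 277.] [ 0.564 -0.186 -0.47 ] [1.446 0.538 0.446]
 top 682 ((747.7191162109375, -24.423812866210938), (489.04736328125, 82.90644836425781), 40.83433532714844) 0.0590616792954749
red 704 [242. 278.] [ 0.564 -0.296 -0.   ] [ 0.868 -0.186  0.446]
 top 583 ((717.316162109375, -232.231689453125), (21.708457946777344, 318.475830078125), 69.38532257080078) 0.02728991659258357
red 1607 [303. 301.] [ 0.564 -0.213 -0.002] [ 0.949 -0.137  0.446]
 top 227 ((729.3187255859375, -167.36227416992188), (63.90185546875, 325.6961669921875), 85.46121978759766) 0.058995974779411944
[ 0.63   -0.2014  0.305 ] [-0.41  0.49  1.36  0.    1.29 -1.76]
stand 1536 [ 0.6060007  -0.23627281  0.06441478] [ 0.67046987 -0.17206826  0.07466346] ((638.5942993164062, -204.32444763183594), (60.31753921508789, 60.00790786743164), 4.977375507354736)
yel 76 [0.72481898 0.22161707 0.02      ]
yel 59 [0.5693582  0.02824633 0.02      ]
yel 27 [ 0.58479749 -0.01802745  0.02      ]
yel 25 [0.53746245 0.00441982 0.02      ]
white 37 [5.93723348e-01 1.47988803e-04 2.00000000e-02]
white 54 [0.551745   0.03952161 0.02      ]
white 95 [ 0.5566327  -0.00712297  0.02      ]
```

View pics/w2.png

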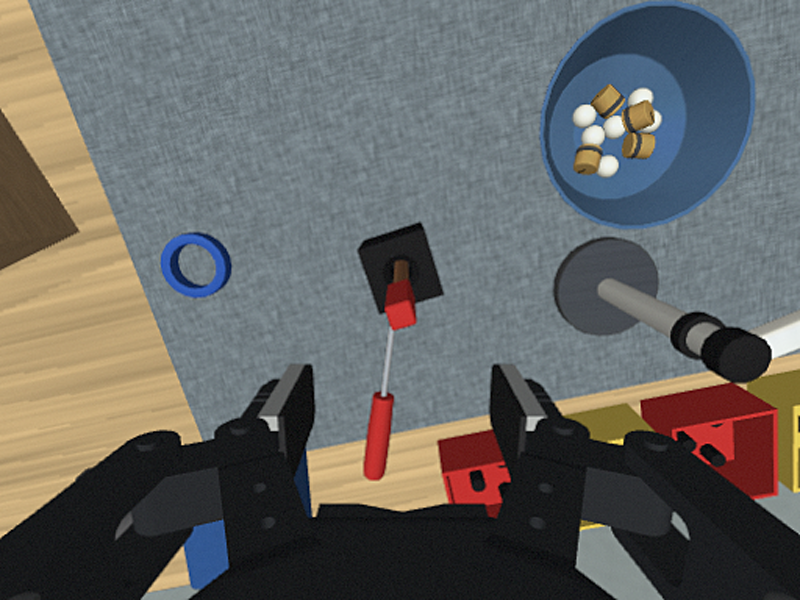

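View pics/bowl_w2.png

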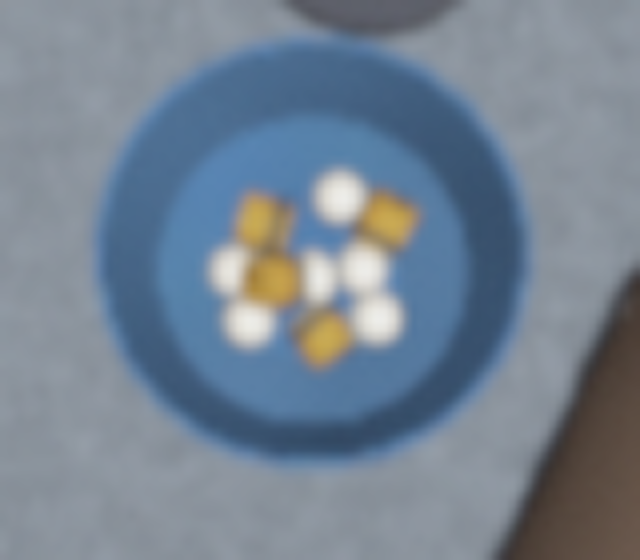

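The wrist view shows all four knobs and six beads in the bowl. The rod grip is at (400,305) above its stand and nearly upright. The bowl crop shows free floor on its right, around (413,268).

```bash
python3 -m handwheel '[[[0.7,-0.0103,-0.001,0,-0.073],[0.7,-0.0103,-0.001,0,-0.146],[0.7,-0.0103,-0.001,0.05,-0.146],[0.7,-0.0103,-0.001,0.1,-0.146],[0.7,-0.0103,-0.001,0.15,-0.146],[0.7,-0.0103,-0.001,0.196,-0.146],[0.7,-0.0103,-0.001,0.196,-0.146],[0.7,-0.0103,-0.001,0.196,-0.146]]]'
python3 -c "
from h import *
c=cap('wrist');save(c,'w3.png');print(tool([.6378,-.204,.149]),bot.state()['tool_pos'])"
```

```text
time_s: 24.55
tool_pos: [0.6385, -0.205, 0.1497]
tcp_rot: [-0.129, 3.137, -0.001]
force: [-0.3, 0.5, 0.9]
grip_width: 0.705
finger_force: 0.0
[0.0009 0.0014 0.0013] [ 0.63858534 -0.20509375  0.15004397]
```

View pics/w3.png

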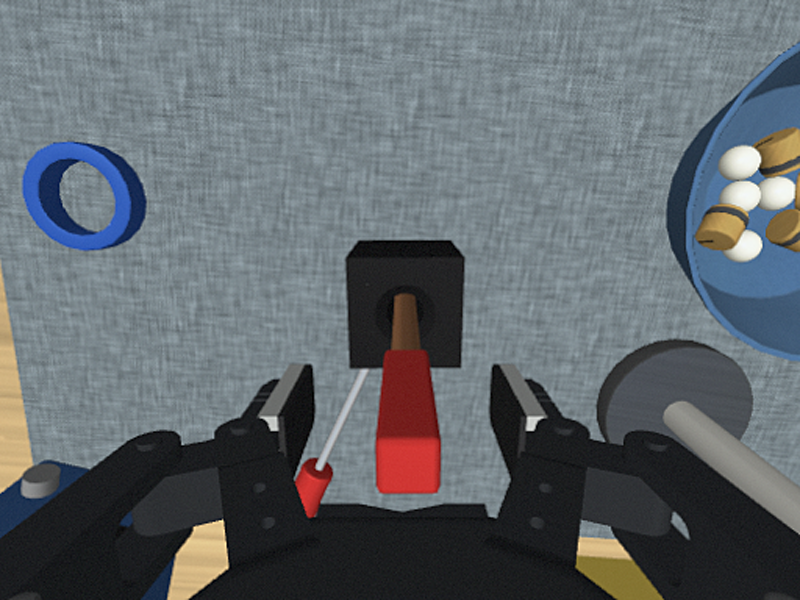

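The red grip at (408,420) is square to the pads and centred between them.

```bash
python3 -m handwheel '[[[0,0,0.001,0.001,0],[0,0,0.001,0.001,0],[0,0,0.001,0.001,0],[0,0,0.001,0.001,0],[0,0,0.001,0.001,0],[0,0,0.001,0.001,0],[0,0,0.001,0.001,0]]]'
python3 -m handwheel '[[[0,0,0,-0.02,0],[0,0,0,-0.04,0],[0,0,0,-0.07,0],[0,0,0,-0.11,0],[0,0,0,-0.15,0],[0,0,0,-0.15,0],[0,0,0,-0.15,0]]]'
python3 - <<'E'
from m import *
s=bot.state();print(s["tool_pos"],s["grip_width"],s["tcp_rot"])
R=Rn.from_rotvec(s["tcp_rot"]).as_matrix();print(R.round(3).tolist())
c=cap("wrist");P=cloud(c);save(c,"w4.png")
# wood rod: pixels in tool frame
T=(P.reshape(-1,3)-s["tool_pos"])@R
m=(np.abs(T[:,1])<.03)&(np.abs(T[:,0])<.05)&(T[:,2]>.02)&(T[:,2]<.16)
t=T[m]
for a,b in((.02,.05),(.05,.08),(.08,.11),(.11,.14),(.14,.16)):
    q=t[(t[:,2]>a)&(t[:,2]<b)]
    if len(q):print(a,len(q),np.median(q,0).round(4),q[:,2].max())
print(tool([.565,-.031,.27]))
E
```

```text
time_s: 25.48
tool_pos: [0.638, -0.2043, 0.1477]
tcp_rot: [-0.129, 3.138, -0.001]
force: [-0.5, 0.0, 5.3]
grip_width: 0.173
finger_force: 60.1
time_s: 26.35
tool_pos: [0.6374, -0.204, 0.2671]
tcp_rot: [0.129, -3.139, -0.001]
force: [0.1, -0.3, -0.8]
grip_width: 0.175
finger_force: 59.5
[ 0.63744508 -0.20397636  0.26709863] 0.17493770203225256 [ 1.28761747e-01 -3.13851229e+00 -5.59815741e-04]
[[-0.997, -0.082, -0.0], [-0.082, 0.997, 0.0], [0.0, 0.0, -1.0]]
0.02 258 [ 0.005  -0.0001  0.0332] 0.04981952397948544
0.05 165 [ 0.0049 -0.0001  0.0631] 0.079132362423481
0.08 112 [ 0.0047 -0.      0.0929] 0.10987648619365063
0.11 67 [ 0.0047 -0.0009  0.121 ] 0.1339174900795813
[ 0.0725  0.2229 -0.004 ]
```

View pics/w4.png

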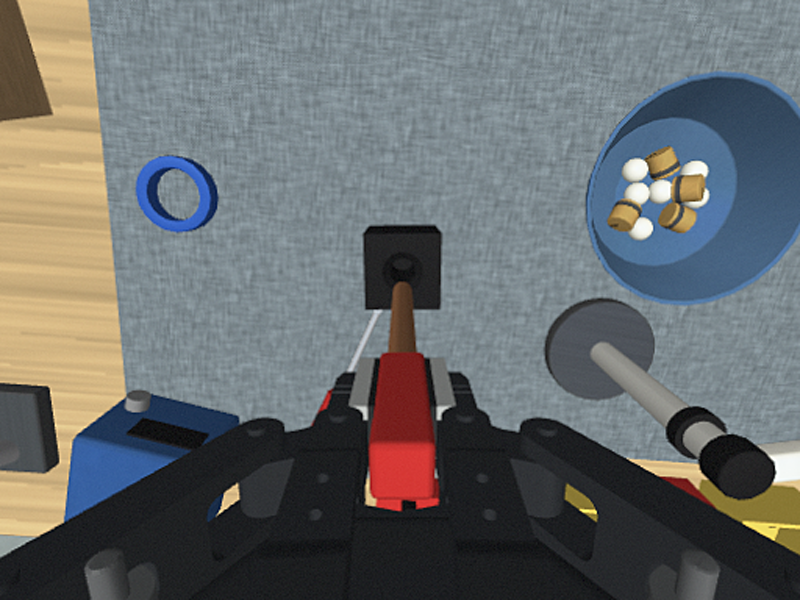

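The rod hangs straight along the tool axis, with its tip at (403,287), and the bowl still holds everything. Next I move it over the free side of the bowl.

```bash
python3 -m handwheel '[[[0,0.0752,0.2207,0,0],[0,0.0752,0.2207,0,0],[0,0.0752,0.2207,0,0],[0,0.0752,0.2207,0,0],[0,0.0752,0.2207,0,0],[0,0.0752,0.2207,0,0]]]'
python3 -m handwheel '[[[0,0,0,0.03,0],[0,0,0,0.06,0],[0,0,0,0.09,0],[0,0,0,0.11,0],[0,0,0,0.125,0],[0,0,0,0.135,0],[0,0,0,0.14,0],[0,0,0,0.14,0]]]'
python3 -c "
from h import *
print(bot.state()['tool_pos'],tool([.565,-.016,.150]),tool([.565,.009,.150]))"
```

```text
time_s: 27.15
tool_pos: [0.5637, -0.034, 0.2668]
tcp_rot: [0.127, -3.138, -0.0]
force: [-0.4, 0.9, -0.0]
grip_width: 0.177
finger_force: 59.5
time_s: 28.15
tool_pos: [0.5635, -0.0331, 0.1554]
tcp_rot: [-0.129, 3.139, 0.0]
force: [0.1, -0.1, -0.7]
grip_width: 0.179
finger_force: 59.5
[ 0.56346897 -0.03308307  0.15540437] [-0.0037  0.0211  0.0068] [-0.0062  0.0523  0.0068]
```

```bash
python3 -m handwheel '[[[0,-0.003,0.008,0.003,0],[0,-0.006,0.015,0.0055,0],[0,-0.0062,0.0198,0.0055,0],[0,-0.0062,0.0198,0.0055,0]]]'
python3 -m handwheel '[[[0,0.0163,0.0044,0,0],[0,0.0281,0.0163,0,0],[0,0.0325,0.0325,0,0],[0,0.0281,0.0488,0,0],[0,0.0163,0.0606,0,0],[0,0,0.065,0,0],[0,-0.0163,0.0606,0,0],[0,-0.0281,0.0488,0,0],[0,-0.0325,0.0325,0,0],[0,-0.0281,0.0163,0,0],[0,-0.0163,0.0044,0,0],[0,0,0,0,0]]]'
python3 - <<'E'
from m import *
s=bot.state();print(s["tool_pos"],s["force"])
c=cap("top");save(c,"t5.png")
x=c["frame"][190:260,215:295];cv2.imwrite("pics/b5.png",cv2.resize(x[...,::-1],(400,350),interpolation=cv2.INTER_CUBIC))
E
```

```text
time_s: 28.65
tool_pos: [0.567, -0.0164, 0.1509]
tcp_rot: [0.13, -3.139, -0.0]
force: [0.5, 0.2, -0.6]
grip_width: 0.177
finger_force: 59.5
time_s: 30.15
tool_pos: [0.5666, -0.0178, 0.1512]
tcp_rot: [-0.127, 3.138, 0.0]
force: [0.7, 0.4, -0.1]
grip_width: 0.183
finger_force: 59.6
[ 0.56662909 -0.01784342  0.15119551] [ 0.66777016  0.40261356 -0.13865333]
```

View pics/b5.png

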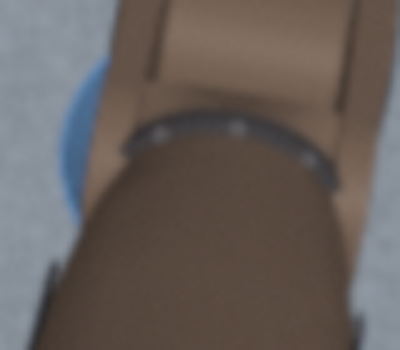

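The top camera's view of the bowl is blocked by the arm in this picture. Forces are low, so I keep stirring.

```bash
python3 -m handwheel '[[[0,0.0163,0.0044,0,0],[0,0.0281,0.0163,0,0],[0,0.0325,0.0325,0,0],[0,0.0281,0.0488,0,0],[0,0.0163,0.0606,0,0],[0,0,0.065,0,0],[0,-0.0163,0.0606,0,0],[0,-0.0281,0.0488,0,0],[0,-0.0325,0.0325,0,0],[0,-0.0281,0.0163,0,0],[0,-0.0163,0.0044,0,0],[0,0,0,0,0]]]'
python3 -m handwheel '[[[0,0.0163,0.0044,0,0],[0,0.0281,0.0163,0,0],[0,0.0325,0.0325,0,0],[0,0.0281,0.0488,0,0],[0,0.0163,0.0606,0,0],[0,0,0.065,0,0],[0,-0.0163,0.0606,0,0],[0,-0.0281,0.0488,0,0],[0,-0.0325,0.0325,0,0],[0,-0.0281,0.0163,0,0],[0,-0.0163,0.0044,0,0],[0,0,0,0,0]]]'
python3 -m handwheel '[[[0,0.0163,0.0044,0,0],[0,0.0281,0.0163,0,0],[0,0.0325,0.0325,0,0],[0,0.0281,0.0488,0,0],[0,0.0163,0.0606,0,0],[0,0,0.065,0,0],[0,-0.0163,0.0606,0,0],[0,-0.0281,0.0488,0,0],[0,-0.0325,0.0325,0,0],[0,-0.0281,0.0163,0,0],[0,-0.0163,0.0044,0,0],[0,0,0,0,0]]]'
python3 -m handwheel '[[[0,0.0163,0.0044,0,0],[0,0.0281,0.0163,0,0],[0,0.0325,0.0325,0,0],[0,0.0281,0.0488,0,0],[0,0.0163,0.0606,0,0],[0,0,0.065,0,0]]]'
python3 -m handwheel '[[[0,-0.0163,-0.0044,0,0],[0,-0.0281,-0.0163,0,0],[0,-0.0325,-0.0325,0,0],[0,-0.0281,-0.0488,0,0],[0,-0.0163,-0.0606,0,0],[0,0,-0.065,0,0]]]'
python3 - <<'E'
from m import *
c=cap("wrist");save(c,"w6.png");c=cap("scene");save(c,"s6.png")
E
```

```text
time_s: 31.7
tool_pos: [0.5675, -0.0176, 0.1516]
tcp_rot: [-0.126, 3.135, 0.001]
force: [-0.4, 1.1, 0.0]
grip_width: 0.181
finger_force: 59.6
time_s: 33.2
tool_pos: [0.5677, -0.0156, 0.152]
tcp_rot: [-0.124, 3.135, 0.007]
force: [2.9, 17.9, 9.0]
grip_width: 0.178
finger_force: 89.5
time_s: 34.7
tool_pos: [0.5678, -0.0159, 0.1521]
tcp_rot: [-0.123, 3.134, 0.007]
force: [6.4, 17.7, 12.6]
grip_width: 0.179
finger_force: 83.7
time_s: 35.45
tool_pos: [0.5634, 0.0357, 0.1508]
tcp_rot: [0.13, -3.138, -0.0]
force: [-3.4, -1.1, 2.8]
grip_width: 0.18
finger_force: 60.2
time_s: 36.2
tool_pos: [0.5677, -0.0166, 0.152]
tcp_rot: [-0.124, 3.134, 0.004]
force: [4.3, 12.1, 7.5]
grip_width: 0.174
finger_force: 68.8
```

View pics/w6.png

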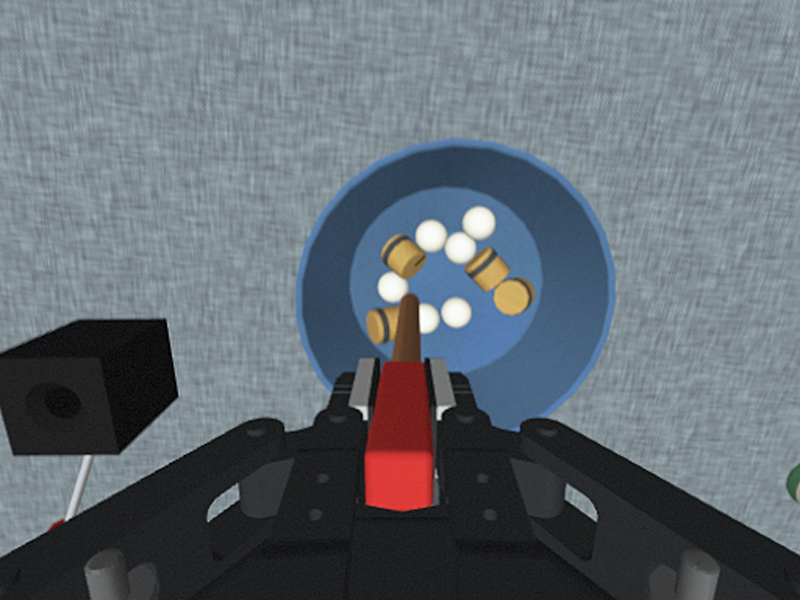

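The bowl contents in the picture (six beads, four knobs) are all inside and well shifted. The rod tip is at (408,300).

```bash
python3 -m handwheel '[[[0,0.0163,0.0044,0,0],[0,0.0281,0.0163,0,0],[0,0.0325,0.0325,0,0],[0,0.0281,0.0488,0,0],[0,0.0163,0.0606,0,0],[0,0,0.065,0,0],[0,-0.0163,0.0606,0,0],[0,-0.0281,0.0488,0,0],[0,-0.0325,0.0325,0,0],[0,-0.0281,0.0163,0,0],[0,-0.0163,0.0044,0,0],[0,0,0,0,0]]]'
python3 -m handwheel '[[[0,0.0163,0.0044,0,0],[0,0.0281,0.0163,0,0],[0,0.0325,0.0325,0,0],[0,0.0281,0.0488,0,0],[0,0.0163,0.0606,0,0],[0,0,0.065,0,0],[0,-0.0163,0.0606,0,0],[0,-0.0281,0.0488,0,0],[0,-0.0325,0.0325,0,0],[0,-0.0281,0.0163,0,0],[0,-0.0163,0.0044,0,0],[0,0,0,0,0]]]'
python3 -m handwheel '[[[0,0.0163,0.0044,0,0],[0,0.0281,0.0163,0,0],[0,0.0325,0.0325,0,0],[0,0.0281,0.0488,0,0],[0,0.0163,0.0606,0,0],[0,0,0.065,0,0],[0,-0.0163,0.0606,0,0],[0,-0.0281,0.0488,0,0],[0,-0.0325,0.0325,0,0],[0,-0.0281,0.0163,0,0],[0,-0.0163,0.0044,0,0],[0,0,0,0,0]]]'
python3 -m handwheel '[[[0,0.0163,0.0044,0,0],[0,0.0281,0.0163,0,0],[0,0.0325,0.0325,0,0],[0,0.0281,0.0488,0,0],[0,0.0163,0.0606,0,0],[0,0,0.065,0,0],[0,-0.0163,0.0606,0,0],[0,-0.0281,0.0488,0,0],[0,-0.0325,0.0325,0,0],[0,-0.0281,0.0163,0,0]]]'
```

```text
time_s: 37.8
tool_pos: [0.566, -0.0178, 0.1509]
tcp_rot: [0.127, -3.139, -0.0]
force: [-0.6, 0.1, -0.4]
grip_width: 0.177
finger_force: 59.8
time_s: 39.3
tool_pos: [0.5659, -0.0178, 0.1509]
tcp_rot: [0.127, -3.139, -0.0]
force: [0.3, -0.6, -1.7]
grip_width: 0.176
finger_force: 59.8
time_s: 40.8
tool_pos: [0.5665, -0.0178, 0.1512]
tcp_rot: [-0.127, 3.138, -0.0]
force: [2.0, 3.2, 1.8]
grip_width: 0.176
finger_force: 60.0
time_s: 42.05
tool_pos: [0.5884, -0.003, 0.1507]
tcp_rot: [0.127, -3.139, -0.001]
force: [-0.9, 2.7, 1.5]
grip_width: 0.175
finger_force: 60.0
```

```bash
python3 -m handwheel '[[[0,0,0.008,-0.02,0],[0,0,0.015,-0.05,0],[0,0,0.015,-0.09,0],[0,0,0.015,-0.15,0],[0,0,0.015,-0.15,0],[0,0,0.015,-0.15,0]]]'
python3 - <<'E'
from m import *
s=bot.state();print(s["tool_pos"],s["grip_width"],s["time_s"])
R=Rn.from_rotvec(s["tcp_rot"]).as_matrix();print(R.round(3).tolist())
c=cap("wrist");P=cloud(c);save(c,"w7.png")
T=(P.reshape(-1,3)-s["tool_pos"])@R
m=(np.abs(T[:,1])<.03)&(np.abs(T[:,0])<.05)&(T[:,2]>.02)&(T[:,2]<.16)
t=T[m]
for a,b in((.02,.05),(.05,.08),(.08,.11),(.11,.14),(.14,.16)):
    q=t[(t[:,2]>a)&(t[:,2]<b)]
    if len(q):print(a,len(q),np.median(q,0).round(4),q[:,2].max())
print(tool([.638,-.2043,.267]))
E
```

```text
time_s: 42.8
tool_pos: [0.587, 0.0101, 0.2712]
tcp_rot: [-0.129, 3.138, -0.0]
force: [-0.4, -0.3, -0.7]
grip_width: 0.178
finger_force: 59.7
[0.58696639 0.01012388 0.27116001] 0.17750377425002203 42.8
[[-0.997, -0.082, 0.001], [-0.082, 0.997, -0.0], [-0.001, -0.0, -1.0]]
0.02 280 [ 0.0057 -0.0007  0.0332] 0.04990402123840652
0.05 184 [ 0.0066 -0.0004  0.0637] 0.0797929194978561
0.08 124 [ 0.0075 -0.0009  0.0935] 0.10948406269311038
0.11 61 [ 0.0082 -0.001   0.1194] 0.13086355497822177
[-0.0417 -0.2723  0.0043]
```

View pics/w7.png

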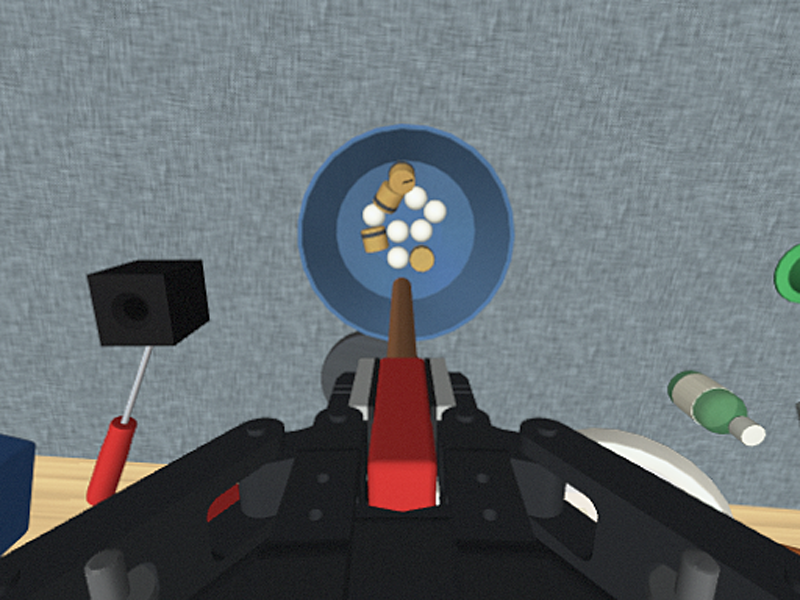

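All ten pieces are in the bowl, seen around (400,215). The rod leans about 1.7° in the grip, so I shift x by about 3 mm for the insertion.

```bash
python3 -m handwheel '[[[0,-0.045,-0.2724,0,0],[0,-0.045,-0.2724,0,0],[0,-0.045,-0.2724,0,0],[0,-0.045,-0.2724,0,0],[0,-0.045,-0.2724,0,0],[0,-0.045,-0.2724,0,0],[0,-0.045,-0.2724,0,0],[0,-0.045,-0.2724,0,0]]]'
python3 -m handwheel '[[[0,0,0,0.03,0],[0,0,0,0.055,0],[0,0,0,0.065,0],[0,0,0,0.075,0],[0,0,0,0.085,0],[0,0,0,0.095,0],[0,0,0,0.105,0],[0,0,0,0.105,0]]]'
python3 -c "
from h import *
print(tool([.6395,-.2043,.149]))"
```

```text
time_s: 43.85
tool_pos: [0.6411, -0.2034, 0.2711]
tcp_rot: [-0.131, 3.139, 0.0]
force: [-0.8, 0.0, -1.0]
grip_width: 0.175
finger_force: 59.7
time_s: 44.85
tool_pos: [0.6409, -0.2043, 0.1862]
tcp_rot: [0.129, -3.138, -0.001]
force: [-0.4, 0.2, -0.7]
grip_width: 0.178
finger_force: 59.7
[0.0017 0.0001 0.0465]
```

```bash
python3 -m handwheel '[[[0,0,0,0.01,0],[0,0,0,0.02,0],[0,0.0005,0,0.03,0],[0,0.0005,0,0.038,0],[0,0.0005,0,0.043,0],[0,0.0005,0,0.045,0],[0,0.0005,0,0.045,0]]]'
```

```text
time_s: 45.72
tool_pos: [0.6408, -0.2044, 0.1509]
tcp_rot: [-0.129, 3.139, 0.0]
force: [-0.2, 0.8, -0.2]
grip_width: 0.178
finger_force: 59.7
```

```bash
python3 -m handwheel '[[[0.3,0,0,0.001,0],[0.3,0,0,0.001,0],[0.3,0,0,0.001,0],[0.7,0,0,0.001,0],[0.7,0,0,0.001,0],[0.7,0,0,0.001,0],[0.7,0,0,0.001,0],[0.7,0,0,-0.06,0],[0.7,0,0,-0.13,0],[0.7,0,0,-0.22,0],[0.7,0,0,-0.25,0],[0.7,0,0,-0.25,0]]]'
python3 - <<'E'
from m import *
c=cap("wrist");P=cloud(c)
for a,u,m in blobs(c,(0,120,60),(6,255,255),60):
    p=P[m];zm=np.percentile(p[:,2],95); t=p[p[:,2]>zm-.006]; print(a,u.round(),zm,t.mean(0).round(3))
t=cap("top");save(t,"t8.png");P=cloud(t);s=cap("scene");Q=cloud(s);save(s,"s8.png")
for c,P in((t,P),(s,Q)):
    hsv=cv2.cvtColor(c["frame"],cv2.COLOR_RGB2HSV)
    near=(np.hypot(P[...,0]-.698,P[...,1]+.012)<.26)&(P[...,2]>.15)
    o=(cv2.inRange(hsv,(4,150,60),(14,255,255))>0)&near
    w=(cv2.inRange(hsv,(0,0,170),(180,60,255))>0)&near
    p=P[o];print("handle",len(p),np.percentile(p,[3,50,97],0).round(3).tolist())
    p=P[w]; d=np.hypot(p[:,0]-.698,p[:,1]+.012); q=p[d>.096]
    A=np.c_[q[:,:2],np.ones(len(q))];f=np.linalg.lstsq(A,q[:,2],rcond=None)[0]
    print("lens",len(q),q.mean(0).round(3),"plane",f.round(3),"ext",q.min(0).round(3),q.max(0).round(3))
    q=p[(d>.02)&(d<.06)];print("arm",len(q),q.mean(0).round(4))
    b=(cv2.inRange(hsv,(0,0,0),(180,255,60))>0)&(np.hypot(P[...,0]-.698,P[...,1]+.012)<.03)&(P[...,2]>.19)
    p=P[b];print("posttop",len(p),p.mean(0).round(4),np.percentile(p,[3,97],0).round(3).tolist())
print(bot.state()["tool_pos"],bot.state()["joint_pos"].round(2),bot.state()["time_s"])
E
```

```text
time_s: 47.22
tool_pos: [0.6411, -0.2045, 0.354]
tcp_rot: [-0.129, 3.134, -0.003]
force: [0.5, 0.3, -0.5]
grip_width: 0.7
finger_force: 0.0
393 [261. 186.] 0.19839779427259813 [ 0.655 -0.199  0.199]
604 [214. 249.] 0.027499744729195943 [ 0.818 -0.27   0.029]
2999 [270. 295.] 0.05913552410477699 [ 0.864 -0.163  0.078]
204 [389. 278.] 0.03388017665418949 [0.826 0.035 0.074]
handle 27 [[0.657, 0.172, 0.253], [0.66, 0.188, 0.267], [0.673, 0.207, 0.275]]
lens 902 [0.677 0.127 0.226] plane [-0.124  0.57   0.238] ext [0.629 0.082 0.197] [0.728 0.171 0.261]
arm 91 [0.6994 0.0269 0.1987]
posttop 69 [ 0.7056 -0.0116  0.2001] [[0.693, -0.022, 0.195], [0.719, -0.002, 0.206]]
handle 111 [[0.658, 0.169, 0.257], [0.666, 0.187, 0.267], [0.673, 0.205, 0.28]]
lens 1371 [0.678 0.126 0.228] plane [-0.119 -0.331  0.35 ] ext [ 0.629 -0.244  0.203] [0.727 0.169 0.547]
arm 117 [0.7007 0.028  0.1993]
posttop 154 [ 0.7105 -0.0123  0.2   ] [[0.697, -0.024, 0.192], [0.723, 0.001, 0.203]]
[ 0.6403596  -0.20427919  0.34955618] [-0.41  0.48  1.26  0.    1.4  -2.06] 47.375
```

View pics/s8.png

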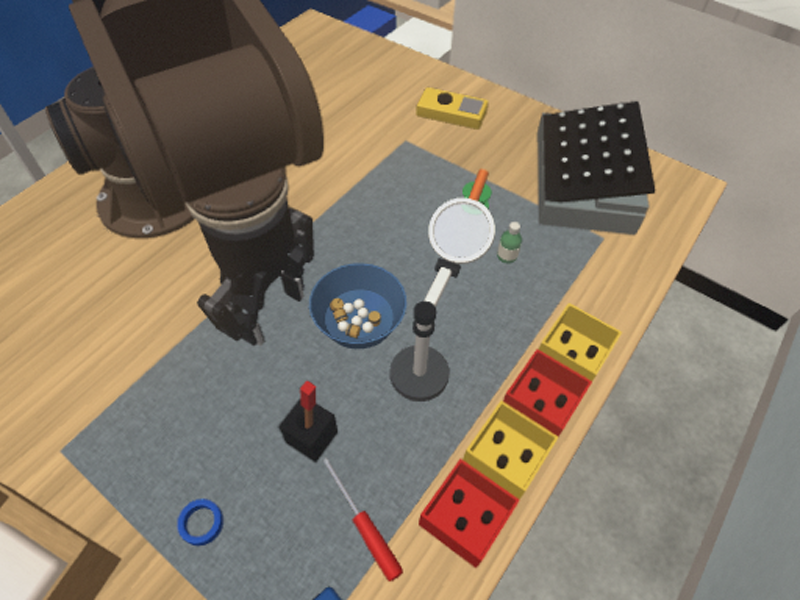

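The scene view shows the rod standing in its stand at (308,405) and the bowl full at (357,305). The magnifier lens is at (462,230) and its handle at (480,185). Next I go above the handle.

```bash
python3 -m handwheel '[[[0.5,-0.0683,0.492,-0.013,0.085],[0.5,-0.0683,0.492,-0.013,0.17],[0.5,-0.0683,0.492,-0.013,0.25],[0.5,-0.0683,0.492,-0.013,0.34],[0.5,-0.0683,0.492,-0.013,0.42],[0.5,-0.0683,0.492,-0.013,0.5],[0.5,-0.0683,0.492,-0.013,0.6],[0.5,-0.0683,0.492,-0.013,0.689],[0.5,-0.0683,0.492,-0.013,0.689],[0.5,-0.0683,0.492,-0.013,0.689],[0.5,-0.0683,0.492,-0.013,0.689]]]'
python3 - <<'E'
from m import *
s=bot.state();R=Rn.from_rotvec(s["tcp_rot"]).as_matrix();print(s["tool_pos"],R.round(3).tolist(),s["joint_pos"].round(2))
c=cap("wrist");P=cloud(c);save(c,"w9.png")
for a,u,m in blobs(c,(4,150,60),(14,255,255),100):
    p=P[m]
    if np.median(p[:,2])<.2: continue
    mu=p.mean(0);d=np.linalg.svd(p-mu,full_matrices=False)[2][0]; print(a,u,mu.round(4),"dir",np.degrees(np.arctan2(d[1],d[0])),np.degrees(np.arcsin(d[2])),p.min(0).round(3),p.max(0).round(3))
print(tool([.6625,.1924,.241]))
E
```

```text
time_s: 48.75
tool_pos: [0.663, 0.1919, 0.3611]
tcp_rot: [-1.974, -2.443, 0.0]
force: [-0.9, 0.5, 0.1]
grip_width: 0.501
finger_force: 0.0
[0.66297506 0.19187919 0.3610593 ] [[-0.21, 0.978, -0.0], [0.978, 0.21, 0.0], [0.0, -0.0, -1.0]] [ 0.19  0.51  1.19  0.    1.45 -0.03]
772 [257.69689119 196.21891192] [0.6643 0.1933 0.2686] dir 104.56633325988281 64.52216448897498 [0.65  0.156 0.001] [0.688 0.258 0.502]
[ 0.0007 -0.0004  0.1502]
```

View pics/w9.png

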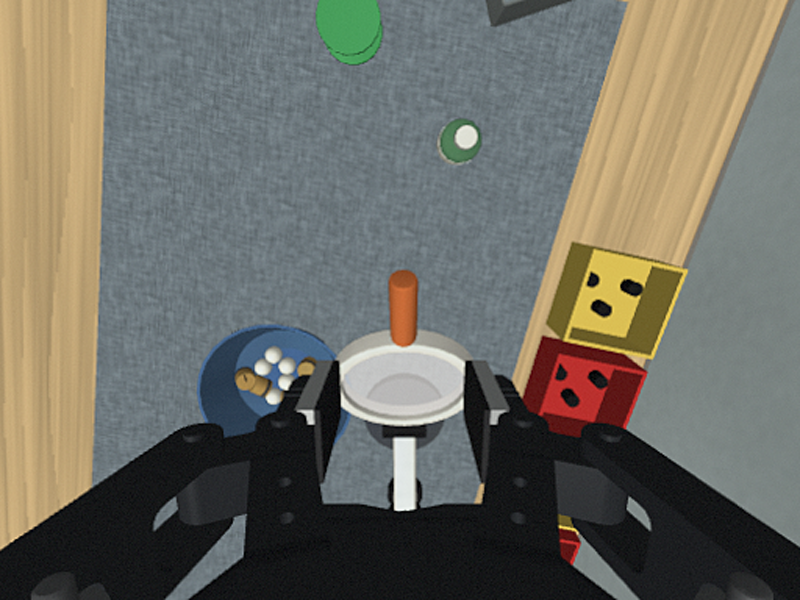

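The handle at (403,310) is in line with the tool and centred between the fingers.

```bash
python3 -m handwheel '[[[0.45,0,0,0.05,0],[0.45,0,0,0.1,0],[0.45,0,0,0.13,0],[0.45,0,0,0.147,0],[0.45,0,0,0.147,0],[0.24,0,0,0.147,0],[0.24,0,0,0.147,0],[0.24,0,0,0.147,0],[0.24,0,0,0.147,0]]]'
python3 - <<'E'
from h import *
s=bot.state();R=Rn.from_rotvec(s["tcp_rot"]).as_matrix();p0=s["tool_pos"];piv=np.array([.706,-.012])
v=p0[:2]-piv;r=np.hypot(*v);a0=np.arctan2(v[1],v[0]);print(p0,r,np.degrees(a0),s["finger_force"],np.degrees(np.arctan2(R[1,0],R[0,0])))
for d in np.arange(7,71,7.):
    a=a0+np.radians(d);q=np.r_[piv+r*np.array([np.cos(a),np.sin(a)]),p0[2]];print(d,(R.T@(q-p0)/.8).round(4),round(-d/120,4))
E
```

```text
time_s: 49.92
tool_pos: [0.6629, 0.1924, 0.244]
tcp_rot: [1.976, 2.442, 0.001]
force: [0.1, -0.3, -0.8]
grip_width: 0.237
finger_force: 0.0
[0.66293316 0.19239428 0.24398447] 0.20888220201286006 101.89844718700854 0.0 102.02150041280497
7.0 [-0.0019 -0.0318 -0.    ] -0.0583
14.0 [-0.0076 -0.0632 -0.    ] -0.1167
21.0 [-0.0171 -0.0936 -0.    ] -0.175
28.0 [-3.030e-02 -1.226e-01 -1.000e-04] -0.2333
35.0 [-4.690e-02 -1.499e-01 -1.000e-04] -0.2917
42.0 [-6.670e-02 -1.749e-01 -1.000e-04] -0.35
49.0 [-8.940e-02 -1.972e-01 -1.000e-04] -0.4083
56.0 [-1.146e-01 -2.167e-01 -1.000e-04] -0.4667
63.0 [-1.421e-01 -2.329e-01 -1.000e-04] -0.525
70.0 [-1.713e-01 -2.457e-01 -1.000e-04] -0.5833
```

```bash
python3 -m handwheel '[[[0.24,-0.0019,-0.0318,0,-0.0583],[0.24,-0.0076,-0.0632,0,-0.1167],[0.24,-0.0171,-0.0936,0,-0.175],[0.24,-0.0303,-0.1226,0,-0.2333],[0.24,-0.0469,-0.1499,0,-0.2917],[0.24,-0.0667,-0.1749,0,-0.35],[0.24,-0.0894,-0.1972,0,-0.4083],[0.24,-0.1146,-0.2167,0,-0.4667],[0.24,-0.1421,-0.2329,0,-0.525],[0.24,-0.1421,-0.2329,0,-0.525]]]'
cat > l.py <<'E'
from m import *
import sys
s=bot.state();R=Rn.from_rotvec(s["tcp_rot"]).as_matrix();print(s["tool_pos"],s["force"],s["finger_force"],s["time_s"])
piv=np.array([.706,-.012])
for n in("scene","top"):
    c=cap(n);P=cloud(c);hsv=cv2.cvtColor(c["frame"],cv2.COLOR_RGB2HSV)
    if n=="scene" and len(sys.argv)>1: save(c,sys.argv[1])
    d=np.hypot(P[...,0]-piv[0],P[...,1]-piv[1])
    w=(cv2.inRange(hsv,(0,0,150),(180,70,255))>0)&(d>.094)&(d<.206)&(P[...,2]>.15)&(P[...,2]<.30)
    q=P[w];print(n,len(q))
    if len(q)<100: continue
    h=cv2.convexHull((q[:,:2]*1000).astype(np.float32));m=h[:,0].mean(0)
    A=np.c_[q[:,:2],np.ones(len(q))]
    f=np.linalg.lstsq(A,q[:,2],rcond=None)[0]
    k=abs(q[:,2]-A@f)<.01;q=q[k];f=np.linalg.lstsq(A[k],q[:,2],rcond=None)[0]
    e=(q[:,:2].min(0)+q[:,:2].max(0))/2
    print("  grad",f.round(3),"ext centre",e.round(4),q[:,:2].min(0).round(3),q[:,:2].max(0).round(3),"ang",np.degrees(np.arctan2(e[1]-piv[1],e[0]-piv[0])).round(2),"r",np.hypot(*(e-piv)).round(4),"z",q[:,2].min().round(3),q[:,2].max().round(3),"zmed",np.median(q[:,2]).round(4))
E
python3 l.py s10.png
```

```text
time_s: 51.18
tool_pos: [0.5042, 0.0415, 0.244]
tcp_rot: [0.413, 3.114, 0.0]
force: [-0.2, -0.3, 0.8]
grip_width: 0.241
finger_force: 0.0
[0.50415985 0.04145747 0.24402561] [-0.16602699 -0.30205486  0.76071724] 0.0 51.175
scene 1340
  grad [-0.58   0.138  0.555] ext centre [0.5741 0.0243] [ 0.531 -0.025] [0.617 0.073] ang 164.61 r 0.1368 z 0.203 0.257 zmed 0.2261
top 72
```

View pics/s10.png

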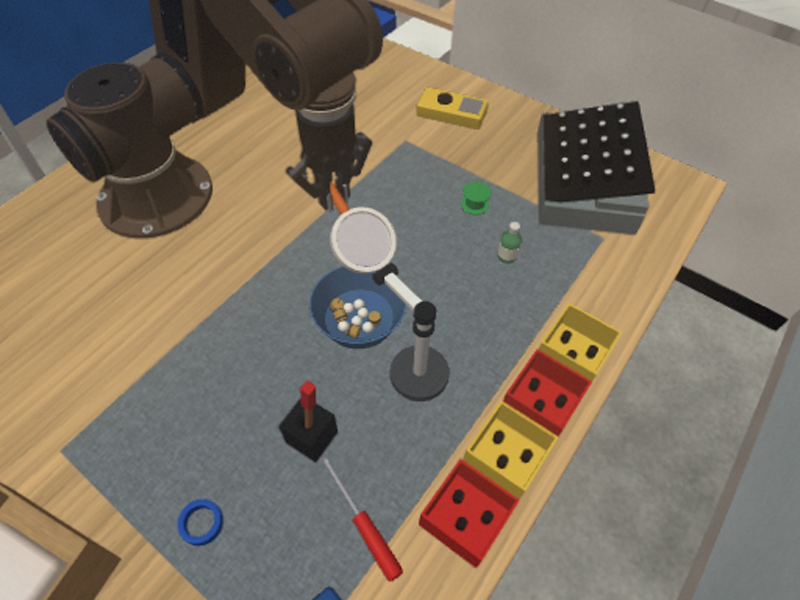

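The scene view shows the lens at (363,240), swung nearly over the bowl, with the fingers around the handle at (338,195). Next comes the last few degrees, then release, rise and shut.

```bash
python3 -m handwheel '[[[0.24,-0.001,-0.017,0,-0.03],[0.24,-0.002,-0.0334,0,-0.061],[0.24,-0.002,-0.0334,0,-0.061],[0.45,-0.002,-0.0334,0,-0.061],[0.45,-0.002,-0.0334,0,-0.061],[0.45,-0.002,-0.0334,0,-0.061],[0.45,-0.002,-0.0334,-0.05,-0.061],[0.45,-0.002,-0.0334,-0.085,-0.061],[0,-0.002,-0.0334,-0.085,-0.061],[0,-0.002,-0.0334,-0.085,-0.061],[0,-0.002,-0.0334,-0.085,-0.061],[0,-0.002,-0.0334,-0.085,-0.061]]]'
python3 l.py; python3 - <<'E'
from m import *
c=cap("wrist");P=cloud(c)
for a,u,m in blobs(c,(4,150,60),(14,255,255),100):
    p=P[m];p=p[(p[:,2]>.2)&(p[:,2]<.3)]
    if len(p)<50: continue
    mu=p.mean(0);d=np.linalg.svd(p-mu,full_matrices=False)[2][0];print(len(p),mu.round(4),np.degrees(np.arctan2(d[1],d[0])),np.degrees(np.arctan2(mu[1]+.012,mu[0]-.706)))
E
```

```text
time_s: 52.78
tool_pos: [0.4989, 0.0161, 0.311]
tcp_rot: [-0.21, -3.133, -0.0]
force: [-0.1, -0.0, 0.2]
grip_width: -0.0
finger_force: 0.0
[0.49885115 0.01614615 0.31102771] [-0.08536872 -0.01865169  0.23268455] 0.0 52.775
scene 1342
  grad [-0.591  0.078  0.562] ext centre [0.5707 0.0088] [ 0.527 -0.041] [0.614 0.058] ang 171.26 r 0.1369 z 0.202 0.258 zmed 0.2265
top 0
720 [0.4941 0.0186 0.2727] -6.61947719759309 171.78057852941274
```

```bash
python3 -m handwheel '[[[0,0,0.001,0.03,0],[0,0,0.001,0.045,0],[0,0,0.001,0.06,0],[0,0,0.001,0.07,0],[0,0,0.001,0.08,0],[0,0,0.001,0.09,0],[0,0,0.001,0.1,0],[0,0,0.001,0.11,0],[0,0,0.001,0.12,0],[0,0,0.001,0.13,0],[0,0,0.001,0.133,0],[0,0,0.001,0.133,0]]]'
python3 l.py
```

```text
time_s: 54.42
tool_pos: [0.4991, 0.017, 0.2051]
tcp_rot: [-0.21, -3.134, -0.0]
force: [0.3, 0.4, -0.6]
grip_width: -0.001
finger_force: 0.0
[0.4991448  0.01695575 0.20512864] [ 0.26951883  0.42422814 -0.61041931] 0.0 54.425
scene 1082
  grad [-0.032 -0.001  0.216] ext centre [0.5607 0.0099] [ 0.512 -0.039] [0.61  0.059] ang 171.42 r 0.147 z 0.191 0.206 zmed 0.1976
top 135
  grad [ 0.163 -0.021  0.1  ] ext centre [0.6005 0.0067] [ 0.59 -0.03] [0.611 0.043] ang 169.94 r 0.1072 z 0.188 0.208 zmed 0.1982
```

```bash
python3 -m handwheel '[[[0,0,0,0.003,0],[0,0,0,0.0055,0],[0,0,0,0.0055,0],[0,0,0,0.0055,0],[0,0,0,-0.05,0],[0,0,0,-0.12,0],[0,0.15,0,-0.15,0],[0,0.3,0,-0.15,0],[0,0.3,0,-0.15,0]]]'
python3 l.py
```

```text
time_s: 55.65
tool_pos: [0.3128, 0.0419, 0.3217]
tcp_rot: [0.21, 3.134, 0.0]
force: [-0.0, 0.2, 0.6]
grip_width: -0.001
finger_force: 0.0
[0.31277092 0.04194029 0.32172867] [-0.02575758  0.16727488  0.61233066] 0.0 55.65
scene 1045
  grad [-0.005 -0.003  0.199] ext centre [0.5608 0.0106] [ 0.512 -0.038] [0.609 0.06 ] ang 171.15 r 0.1469 z 0.191 0.204 zmed 0.1956
top 994
  grad [-0.011  0.005  0.202] ext centre [0.5606 0.0088] [ 0.511 -0.039] [0.611 0.057] ang 171.86 r 0.1469 z 0.186 0.206 zmed 0.1956
```

```bash
python3 - <<'E'
from m import *
c=cap("scene");save(c,"s11.png")
E
```

```text
(no output)
```

View pics/s11.png

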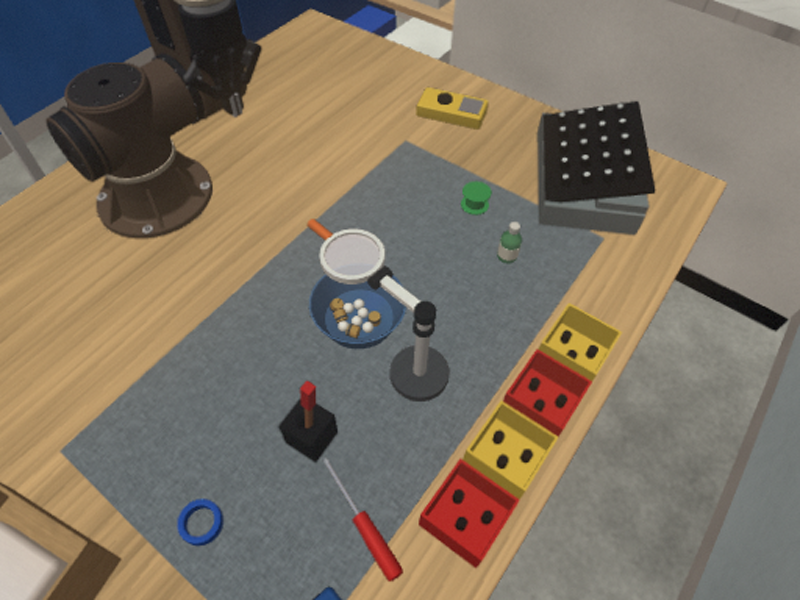

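The final view shows the lens level at (352,256) over the bowl, the knobs and beads in the bowl at (357,315), the rod in its stand at (308,405), the bystanders where they were, and the arm clear.

```bash
python3 -c "
from bench import bot
print(bot.job_done())"
```

```text
the job is handed in; nothing more can be done
None
```

The job is handed in: all four knobs and six beads are in the bowl after about nine stirring circles, the rod is back in its stand, the lens is level to about 0.01 rad and within about 5 mm of the bowl's centre, and the spool, tape, bottle and screwdriver were left untouched.

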